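# Reset the relay through the cover window and start the test

## Task

On the repair bench, reach in through the window of the white cover frame of the open black control unit and press the red reset lever inside all the way down, without touching the white frame. Once the lever is down, press the green start button on the grey tester all the way in and let it go. Use fingertips only: leave the unit standing where it is, lift nothing, and leave the other things on the bench alone.

Things in the scene. Friction and masses are not known exactly. Their poses are not given: they have to be found in the camera images.
- unit: Open black control unit standing loose on the bench, 220 x 180 mm (its x, y) and 96 mm high including the white cover frame; about 2.5 kg. Origin: centre of its underside; x, y along its sides, z up. It may stand left or right on the bench, turned up to about 0.5 rad. Low parts on its floor (cylinders up to 30 mm high, a grey relay block under the lever up to 36 mm high, two steel hinge cheeks near x = +52 mm up to 54 mm high).
- cover: White cover frame fixed on top of the unit: a 6 mm plate, 220 x 180 mm, with one window of 110 mm (x) by 90 mm (y) in its centre. Origin: centre of the plate's underside, 90 mm above the unit's underside; axes as the unit's. Its top face is 96 mm above the bench. It must not be touched.
- lever_pad (a point): Centre of the upper face of the pad of the red reset lever, under the window. The pad is 36 x 36 mm, 8 mm thick, its centre 52 mm from the hinge. The hinge runs along the unit's y, at x = +52 mm, y = 0, 45 mm above the unit's underside; the lever points from it to the unit's -x and slants up. Fully down the lever is level, and this point is straight above the unit's origin, 49 mm above its underside; at joint 0 it is about 8 mm towards +x of the unit's origin and 73 mm up.
- lever (a joint): Red reset lever, rad: 0 fully up, 0.5 fully down at its stop (it starts at 0 to 0.15). It moves against friction (about 3 N at the pad) and stays where it is left.
- tester: Grey function tester fixed to the bench, 120 x 100 mm (its x, y), 45 mm high; origin: centre of its underside, z up. It stands on the side of the bench where the unit is not.
- start_top (a point): Centre of the top of the round green start button (30 mm across) that stands up from the tester's top; pressed straight down.
- start (a joint): Green start button, m: 0 released, 0.006 fully in; a spring, about 5 N when fully in, pushes it back.
- relay: Spare clear relay, 34 x 28 x 30 mm, loose, standing on the bench behind the tester (about 105 mm from its origin towards its +x); origin: centre of underside. Leave alone.
- mug: Red mug, 80 mm across, 95 mm high, on the left of the bench; origin: centre of underside. Leave alone.
- driver: Screwdriver with orange handle lying on the right of the bench; origin on its long axis. Leave alone.
- flux: White bottle with blue cap, 50 mm across, 110 mm high, on the right; origin: centre of underside. Leave alone.
- spool: Metal wire spool, 56 mm across, 40 mm high, on the left; origin: centre of underside. Leave alone.
- tray: Blue parts tray, 80 x 110 mm, 30 mm high, on the left near the robot; origin: centre of underside. Leave alone.

How it is judged (in metres and radians):
On the way, in this order (a step that is already met when the one before it is completed fails the run):
1. the red lever is pressed fully down (value of joint lever above 0.45 rad), for 0.2 s.
2. then the green start button is pressed in (value of joint start above 0.0045 m), for 0.1 s.
At the end, for the whole second after the job is handed in: The lever stands within 0.06 rad of its lower stop, the start button is released (out to within 1.5 mm), the unit is level, at rest and within 20 mm of where it stood, and every other loose thing is within 20 mm of where it stood (value of joint lever above 0.44 rad and value of joint start below 0.0015 m and linear speed of unit below 0.02 m/s and angle between unit's own z axis and vertical below 0.05 rad and distance of each of unit, relay, mug, driver, flux, spool, tray from where it was at the start of the episode below 0.02 m); the robot touches nothing.
It fails at once if the robot touches the white cover frame (contact force between any of the fingers, the arm and cover above 0.3 N).
It fails at once if the start button is pressed before the lever is down (value of joint start above 0.003 m and value of joint lever below 0.44 rad).
It fails at once if the unit is lifted, tipped or pushed away (height (world z) of unit above 0.008 m or angle between unit's own z axis and vertical above 0.1 rad or distance of unit from where it was at the start of the episode above 0.025 m).
It fails at once if another thing on the bench is lifted, carried or knocked away (distance of any of relay, mug, driver, flux, spool, tray from where it was at the start of the episode above 0.025 m).
It also fails if it takes over 42 s, if anything falls off the work surface, if the arm or the gripper's body presses on something with over 40 N, if the wrist force passes 120 N, or if a joint passes its speed limit or range.

## Robot

A 6-joint arm with a two-finger parallel gripper is mounted at the origin on the work surface. World frame = base frame: x ahead of the robot, y to its left, z up, the work surface at z = 0. Lengths are in m, angles in degrees, forces in N, time in s.
With the tool pointing down it reaches from about 0.375 to 0.9 m from the base axis. Payload 3.1 kg.
Tool frame: the origin (TCP) lies at the very end of the fingers, on their centre line; the grasp point (between the pads) lies 19 mm behind it (grip_point_offset is the distance from the TCP to the grasp point, in m); y points along the fingers, x is the direction in which the jaws open and shut, and the axes are right-handed (so a half turn about y gives the same grasp; the last joint's range is limited). The gripper opens to 87 mm and grips with 3 to 60 N. Pads are 19 mm wide; open, the fingers measure 117 mm over their backs; the gripper's body (75 mm by 190 mm) begins 51 mm behind the grasp point.
Start: joints at [60.648, 30.224, 82.088, -0, 67.689, -10.227], TCP at [0.205, 0.59, 0.223] pointing down, gripper open.
Joint ranges: [-176.69, 176.69], [-43.24, 126.21], [12.49, 139.97], [-82, 262], [0, 151.66], [-163.58, 163.58]. Speed limits (degrees/s): [159.86, 159.86, 180, 180, 180, 180].

## Interface

Orientations are given as a 3x3 rotation matrix whose columns are the frame's x, y, z axes.
In Python, from rig import * gives the robot as it stands.
- The arm moves only by the tool send_rows, never from a script. Its argument "moves" is text: rows parted by semicolons, each of 5 numbers parted by spaces: the finger opening in mm, from 0 to 87, then the shift along the tool's x, y, z in mm, then the turn about the tool's y in degrees. In form: fingers dx dy dz yaw; .... A call has 1 to 20 rows; each row shifts and turns the commanded pose from where the row before left it, along the tool's axes as they then stand; what a row does not reach is not made up. A row lasts 1/12 s, in which the tool goes at most 41.7 mm and 7.16 degrees, less where a joint would pass 70% of its speed; a pose out of reach is approached as far as the arm can. A call is refused whole if a number of a shift passes 41.7 or a number of a turn 7.16, either way. A call with a gripper value outside its range is refused whole. The fingers move at their own pace and stop on an object; the grip force is fixed at half the most. Time passes only in rows, so rows that do not move let the fingers close. It gives the time, the measured TCP pose, the force and the opening at its end, in the units of the state.
- read_state(): the state, without advancing time (a new reading comes with each control period).
- capture(name): name is "scene" or "side" or "wrist"; returns a dict with "image" (400x640x3 uint8, blue, green, red), "z_map" (400x640 float32, m along the optical axis (not along the pixel's ray), 0 where there is no reading), "mtx" (3x3 intrinsics, pixels), "origin" and "rotation" of the camera in the world; the wrist camera has in their place "tool_from_camera" (4x4, takes a point from camera to tool coordinates, whose origin is the TCP and whose axes are the tool frame's). Camera axes: x right, y up, looking along -z (the intrinsics and any distortion apply to the point x, -y, -z); pixel columns grow to the right and rows downward; lengths in m; the calibration is good to about 2 mm. A picture is of the moment at which its call begins: read the wrist's pose just before it.
- hand_in(): hands the job in, once; it reports no verdict.
Trained networks look in a picture, given as the dict that the camera call returned (one of the last four; its "shot" number tells which), for a name from the list of things; names that differ only in an ending like _2 or _b are one class to them, and where a whole thing is asked for, a point or a joint stands for the part that bears it (a point fixed in the world has none). Each returns a list of dicts, best first, with "p" (0 to 1); they miss things now and then, are a little off and sometimes report something else, mostly with a low value. They report only what shows in the picture. A call takes as long as a camera call.
- search_frame(picture, name): "bbox" ([left, top, right, bottom] in pixels, round what is visible of it).
- masks_of(picture, name): "region" (400x640 bool, what is visible of it) and "bbox" ([left, top, right, bottom] in pixels, round what is visible of it).
- mark_of(picture, name): "pixel" ([row, column] in pixels: a listed point, or the origin of a listed thing).
The state is a dict: "time_s": time; "joint_positions": joint angles; "qvel": joint speeds; "tau": joint torques, N m; "position": TCP position; "tcp_rot": TCP orientation; "force": force on the tool from outside, world axes, zero at the start; "moment": the same for the moment, N m; "opening": opening from 0.0 (shut) to 1.0 (fully open).
Only numpy, scipy, OpenCV 4.12 (cv2) and the standard library are available. Lean on these libraries where they do the work, as an engineer would, in place of code of your own. Each camera call takes 0.05 s, during which the arm holds its last target. There are 200 camera calls.

## Working session

There is one attempt and no reset: what is moved stays moved. The work goes in short steps, Python scripts to look and compute and a tool call to move; the robot and the scene stay as the last step left them, time stands still between calls to the robot, and variables do not carry over. Pictures are saved under pics/ and viewed, about 8 in all and at most 12, crops included, and the job is handed in when it is done.

Besides the shell and the picture viewer there is one more tool, called after "Call:" as name(argument=value, ...) on one line, values as JSON. send_rows: Moves the arm, as the interface text tells. Its arguments: {"type":"object","properties":{"moves":{"type":"string"}},"required":["moves"]}

```bash
mkdir -p pics; cat > h.py <<'E'
from rig import *
import numpy as np, cv2
def cam_pose(p, st=None):
    if "origin" in p: return np.array(p["rotation"]), np.array(p["origin"])
    T=np.eye(4);T[:3,:3]=np.array(st["tcp_rot"]);T[:3,3]=st["position"]
    T=T@np.array(p["tool_from_camera"]);return T[:3,:3],T[:3,3]
def world(p, rows, cols, st=None):
    rows=np.asarray(rows);cols=np.asarray(cols);d=p["z_map"][rows.astype(int),cols.astype(int)]
    K=np.array(p["mtx"]);R,o=cam_pose(p,st)
    c=np.stack([(cols-K[0,2])/K[0,0]*d,-(rows-K[1,2])/K[1,1]*d,-d],-1)
    return c@R.T+o
E
python3 - <<'E'
from h import *
st=read_state();print(st)
for n in["scene","side"]:
    p=capture(n);cv2.imwrite(f"pics/{n}1.png",p["image"]);print(n,p["mtx"],p["origin"],[k for k in p])
    for t in["unit","cover","lever_pad","start_top","tester"]:
        for m in mark_of(p,t)[:1]:
            r,c=m["pixel"];print(t,m["p"],m["pixel"],world(p,[int(r)],[int(c)]).round(4))
E
```

```text
{'time_s': 0.0, 'joint_positions': array([ 6.06488452e+01,  3.02766548e+01,  8.21555088e+01,  1.32099831e-04,
        6.76888245e+01, -1.02262503e+01]), 'qvel': array([-0.01842528,  0.01329336, -0.12505978,  0.00128708,  0.03908052,
        0.04060878]), 'tau': array([-3.53522619e-04, -4.40043819e+01, -1.76588559e+01,  6.33081933e-02,
        5.83057653e-02, -1.45943736e-04]), 'position': array([0.2043697 , 0.58987945, 0.22160128]), 'tcp_rot': array([[ 3.27628357e-01, -1.03690276e-03, -9.44806110e-01],
       [ 9.44804394e-01, -1.83952806e-03,  3.27629781e-01],
       [-2.07771757e-03, -9.99997770e-01,  3.76988729e-04]]), 'force': array([-0.68886592, -0.06119619,  0.41431455]), 'moment': array([ 0.01947557, -0.01639719,  0.02441935]), 'opening': 1.0000212306617875}
scene [[456.14222197   0.         323.33164331]
 [  0.         456.14222197 197.86735274]
 [  0.           0.           1.        ]] [1.1433475  0.32868543 1.2342789 ] ['image', 'z_map', 'mtx', 'origin', 'rotation', 'shot']
unit 0.88 [189.1, 271.3] [[ 0.5596 -0.1524  0.098 ]]
cover 0.71 [173.1, 262.8] [[ 0.5113 -0.2175  0.0759]]
start_top 0.38 [232.5, 394.6] [[0.499  0.2243 0.0678]]
tester 0.92 [244.0, 389.5] [[0.5295 0.2254 0.0452]]
side [[461.4193949    0.         322.46572828]
 [  0.         461.4193949  200.75897958]
 [  0.           0.           1.        ]] [-0.12893879 -0.69471679  1.10719972] ['image', 'z_map', 'mtx', 'origin', 'rotation', 'shot']
unit 0.57 [262.6, 375.4] [[ 0.4608 -0.2446  0.096 ]]
cover 0.81 [244.5, 379.4] [[ 0.5318 -0.1947  0.066 ]]
lever_pad 0.66 [249.0, 380.8] [[ 0.5195 -0.2102  0.0686]]
start_top 0.54 [170.8, 281.8] [[0.506  0.2288 0.0695]]
tester 0.69 [184.3, 283.2] [[0.4842 0.1919 0.0465]]
```

View pics/scene1.png

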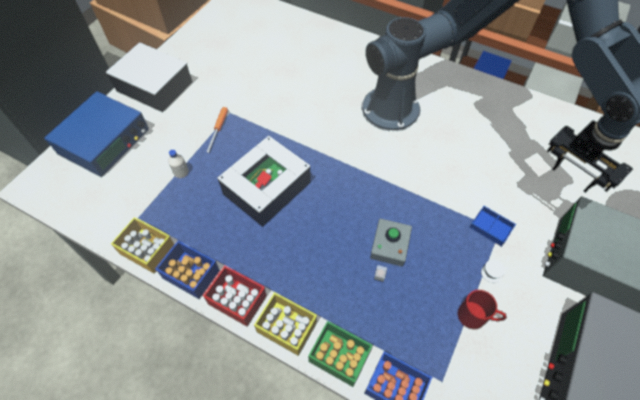

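View pics/side1.png

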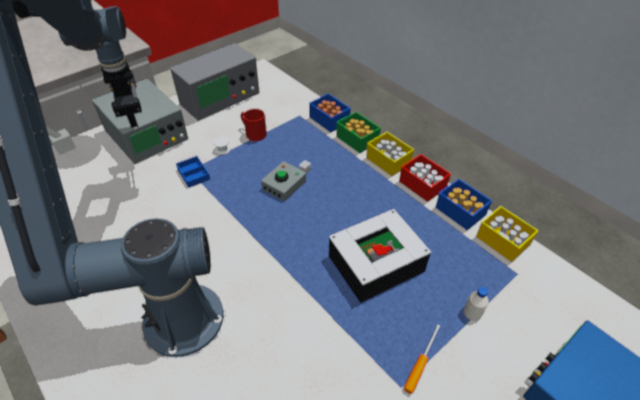

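```bash
cat > fit.py <<'E'
from h import *
def fit(n):
    p=capture(n);rr,cc=np.mgrid[0:400,0:640];W=world(p,rr,cc);Z=p["z_map"]>0
    m=Z&(abs(W[...,2]-.096)<.006)&(abs(W[...,0]-.52)<.2)&(abs(W[...,1]+.2)<.2)
    k,l,s,_=cv2.connectedComponentsWithStats(m.astype(np.uint8));i=1+np.argmax(s[1:,4])
    q=W[l==i];r=cv2.minAreaRect(q[:,:2].astype(np.float32)*1000);print(n,"cover",len(q),r,q[:,2].mean())
    # window: red pixels
    im=p["image"].astype(int);red=(im[...,2]>120)&(im[...,1]<80)&(im[...,0]<80)&Z&(abs(W[...,0]-.52)<.1)&(abs(W[...,1]+.2)<.1)
    q=W[red];print("red",len(q),q.mean(0).round(4) if len(q) else "",q.min(0),q.max(0))
    g=(im[...,1]>im[...,2]+40)&(im[...,1]>im[...,0]+30)&Z&(abs(W[...,0]-.5)<.1)&(abs(W[...,1]-.22)<.1)
    q=W[g];t=q[q[:,2]>np.percentile(q[:,2],90)-.004];print("green",len(q),t.mean(0).round(4),t.min(0),t.max(0))
    return p,W
if __name__=="__main__":
    fit("scene");fit("side")
E
python3 fit.py
```

```text
scene cover 2684 ((513.4854125976562, -206.4579620361328), (185.85589599609375, 223.54742431640625), 77.30009460449219) 0.09686164514059138
red 22 [ 0.5334 -0.2048  0.0646] [ 0.50730025 -0.21759937  0.05669223] [ 0.54938176 -0.18861318  0.07444729]
green 85 [0.5001 0.222  0.069 ] [0.48716315 0.20922798 0.06672897] [0.51402285 0.23703427 0.0737665 ]
side cover 3191 ((514.4830322265625, -207.24502563476562), (183.08697509765625, 223.6994171142578), 77.36211395263672) 0.09533783168478303
red 162 [ 0.5261 -0.21    0.0635] [ 0.49651753 -0.22870566  0.00780428] [ 0.57207554 -0.15620028  0.07868641]
green 64 [0.499  0.2197 0.0668] [0.48490428 0.20503504 0.06467612] [0.51316676 0.23429569 0.06977391]
```

The unit is on the right at about (0.514, -0.207), yaw about -12.7°, with the red lever under the window (scene pixel 265,178). The tester is at the left, its green button at about (0.500, 0.221). I'll close the fingers and travel high to above the unit.

Call:
send_rows(moves="0 -29.5 0 -25.2 0;0 -29.5 0 -25.2 0;0 -29.5 0 -25.2 0;0 -29.5 0 -25.2 0;0 -29.5 0 -25.2 0;0 -29.5 0 -25.2 0;0 -29.5 0 -25.2 0;0 -29.5 0 -25.2 0;0 -29.5 0 -25.2 0;0 -29.5 0 -25.2 0;0 -29.5 0 -25.2 0;0 -29.5 0 -25.2 0;0 -29.5 0 -25.2 0;0 -29.5 0 -25.2 0;0 -29.5 0 -25.2 0;0 -29.5 0 -25.2 0;0 -29.5 0 -25.2 0;0 -29.5 0 -25.2 0;0 0 0 0 -6.3;0 0 0 0 0")

```text
time_s: 2.37
position: [0.4605, -0.0622, 0.2227]
tcp_rot: [[0.224, 0.001, -0.975], [0.975, -0.0, 0.224], [-0.0, -1.0, -0.001]]
force: [0.3, 0.3, 0.3]
opening: 0.009
```

```bash
cat > w.py <<'E'
from h import *
import sys
st=read_state();p=capture("wrist");cv2.imwrite("pics/"+sys.argv[1],p["image"])
R=np.array(st["tcp_rot"]);print(st["time_s"],np.round(st["position"],4),R.round(3).tolist(),np.round(st["force"],2),st["opening"])
for t in["lever_pad","start_top"]:
    for m in mark_of(p,t)[:1]:
        r,c=m["pixel"];w=world(p,[int(r)],[int(c)],st)[0];print(t,m["p"],m["pixel"],w.round(4))
rr,cc=np.mgrid[0:400,0:640];W=world(p,rr,cc,st);im=p["image"].astype(int);Z=p["z_map"]>0
red=(im[...,2]>110)&(im[...,1]<70)&(im[...,0]<70)&Z
q=W[red];
if len(q):
    print("red",len(q),np.median(q,0).round(4),np.percentile(q,2,0).round(4),np.percentile(q,98,0).round(4))
    a=np.radians(-12.7);x=np.array([np.cos(a),np.sin(a)]);y=np.array([-x[1],x[0]]);d=q[:,:2]-[.514,-.207]
    print("unit xy pct",np.percentile(d@x,[2,50,98]).round(4),np.percentile(d@y,[2,50,98]).round(4))
print("target unit +3mm in tool mm",(R.T@(np.array([.517,-.2077,.12])-st["position"])*1000).round(1))
E
python3 w.py w1.png
```

```text
2.3667 [ 0.4605 -0.0622  0.2227] [[0.224, 0.001, -0.975], [0.975, -0.0, 0.224], [-0.0, -1.0, -0.001]] [0.33 0.26 0.31] 0.00914408386372251
lever_pad 0.69 [265.2, 205.9] [ 0.4173 -0.0821  0.3132]
start_top 0.83 [163.3, 574.3] [0.4953 0.2201 0.0669]
red 145 [ 0.504  -0.2151  0.0734] [ 0.4886 -0.2241  0.0648] [ 0.5192 -0.0852  0.1038]
unit xy pct [-0.088  -0.0085  0.0068] [-0.0168 -0.0101  0.0974]
target unit +3mm in tool mm [-129.1  102.8  -87.6]
```

Call:
send_rows(moves="0 -26 0 -17.5 0;0 -26 0 -17.5 0;0 -26 0 -17.5 0;0 -26 0 -17.5 0;0 -25 0 -17.6 0;0 0 0 0 0;0 0 0 0 0")

```text
time_s: 3.1
position: [0.5164, -0.2048, 0.2224]
tcp_rot: [[0.223, -0.0, -0.975], [0.975, 0.0, 0.223], [0.0, -1.0, 0.0]]
force: [-0.8, -0.4, 0.1]
opening: -0.0
```

```bash
python3 w.py w2.png; python3 fit.py
```

```text
3.1 [ 0.5164 -0.2048  0.2224] [[0.223, -0.0, -0.975], [0.975, 0.0, 0.223], [0.0, -1.0, 0.0]] [-0.82 -0.4   0.08] -0.00016530141950151826
lever_pad 0.68 [195.2, 310.4] [ 0.5214 -0.2102  0.0685]
start_top 0.31 [138.2, 79.8] [ 0.3988 -0.4866  0.0011]
red 1265 [ 0.519  -0.2119  0.0667] [ 0.3212 -0.4976  0.0166] [ 0.5621 -0.1802  0.0754]
unit xy pct [-0.1242  0.0054  0.0492] [-0.3257 -0.0014  0.0282]
target unit +3mm in tool mm [ -2.8 102.4  -1.3]
scene cover 2451 ((513.339111328125, -206.13873291015625), (184.6232147216797, 222.93853759765625), 77.06121063232422) 0.0968772401957885
red 11 [ 0.5345 -0.2031  0.0625] [ 0.51780397 -0.21667675  0.05292697] [ 0.54425144 -0.18980326  0.07019428]
green 86 [0.5007 0.2233 0.0694] [0.48692107 0.20915797 0.06696067] [0.51410441 0.23586773 0.07548235]
side cover 3089 ((515.3585205078125, -207.3265380859375), (182.9261474609375, 223.75552368164062), 77.38107299804688) 0.09527948191977012
red 157 [ 0.5244 -0.2117  0.0651] [ 0.4990955  -0.22862892  0.03881509] [ 0.56014439 -0.18766819  0.07615785]
green 65 [0.4985 0.2197 0.0672] [0.48547386 0.20606514 0.06471325] [0.51296159 0.2344578  0.07333587]
```

View pics/w2.png

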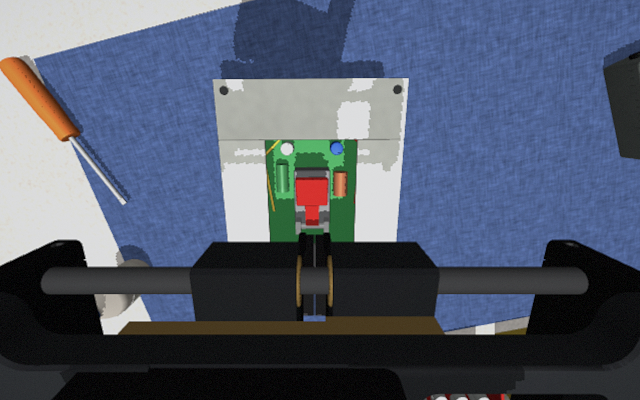

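The view is clear: the pad (red, at about 312,192) is centred in the window. Correct sideways a bit and descend to just above the pad.

Call:
send_rows(moves="0 -2.7 20 -2 0;0 0 25 0 0;0 0 25 0 0;0 0 25 0 0;0 0 20 0 0;0 0 12 0 0;0 0 8 0 0;0 0 0 0 0;0 0 0 0 0")

```text
time_s: 4.1
position: [0.5176, -0.2077, 0.0878]
tcp_rot: [[0.221, -0.0, -0.975], [0.975, 0.0, 0.221], [0.0, -1.0, 0.0]]
force: [0.1, -0.1, -0.2]
opening: 0.004
```

```bash
python3 - <<'E'
from h import *
st=read_state();print(np.round(st["position"],4),np.round(st["force"],2))
p=capture("wrist");q=capture("side");cv2.imwrite("pics/m.png",np.vstack([p["image"][:260,140:500],cv2.resize(q["image"][200:310,300:452],(360,260))]))
E
```

```text
[ 0.5176 -0.2077  0.0878] [ 0.07 -0.05 -0.25]
```

View pics/m.png

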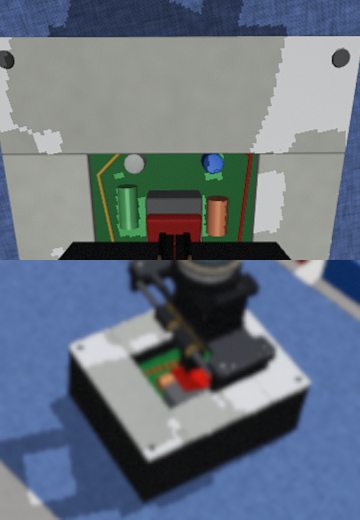

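Fingertips are inside the window, centred on the pad's width. Press down.

Call:
send_rows(moves="0 0 6 0 0;0 0 6 0 0;0 0 6 0 0;0 0 6 0 0;0 0 5 0 0;0 0 4 0 0;0 0 3 0 0;0 0 2 0 0;0 0 0 0 0")

```text
time_s: 4.95
position: [0.5168, -0.2078, 0.0493]
tcp_rot: [[0.222, -0.001, -0.975], [0.975, 0.001, 0.222], [0.0, -1.0, 0.002]]
force: [-1.2, 0.4, 2.1]
opening: 0.004
```

Call:
send_rows(moves="0 0 1.5 0 0;0 0 1.5 0 0;0 0 0 0 0;0 0 0 0 0")

```text
time_s: 5.28
position: [0.517, -0.2078, 0.0488]
tcp_rot: [[0.222, -0.0, -0.975], [0.975, 0.0, 0.222], [-0.0, -1.0, 0.0]]
force: [-5.3, 2.5, 19.6]
opening: 0.006
```

It sits firmly on its stop (19.6 N at z = 48.8 mm). Hold briefly, then retract straight up.

Call:
send_rows(moves="0 0 0 0 0;0 0 0 0 0;0 0 0 0 0;0 0 -4 0 0;0 0 -6 0 0;0 0 -10 0 0;0 0 -20 0 0;0 0 -25 0 0;0 0 -30 0 0;0 0 -35 0 0;0 0 -35 0 0;0 0 -10 0 0;0 0 0 0 0;0 0 0 0 0")

```text
time_s: 6.45
position: [0.5174, -0.208, 0.2217]
tcp_rot: [[0.222, 0.001, -0.975], [0.975, -0.0, 0.222], [-0.0, -1.0, -0.001]]
force: [-0.5, 0.7, -0.6]
opening: 0.005
```

```bash
python3 w.py w3.png; python3 fit.py; python3 - <<'E'
from h import *
st=read_state();p=capture("wrist");rr,cc=np.mgrid[150:230,285:340];W=world(p,rr,cc,st);im=p["image"][150:230,285:340].astype(int)
m=(im[...,2]>90)&(im[...,1]<70)&(im[...,0]<70)&(p["z_map"][150:230,285:340]>0)
q=W[m];a=np.radians(-12.7);u=(q[:,:2]-[.514,-.207])@[np.cos(a),np.sin(a)]
for lo in np.arange(-.02,.05,.01):
    s=(u>lo)&(u<lo+.01)
    if s.sum()>5: print(lo.round(3),s.sum(),np.median(q[s,2]).round(4))
R=np.array(st["tcp_rot"]);print((R.T@(np.array([.4995,.2205,.12])-st["position"])*1000).round(1))
E
```

```text
6.45 [ 0.5174 -0.208   0.2217] [[0.222, 0.001, -0.975], [0.975, -0.0, 0.222], [-0.0, -1.0, -0.001]] [-0.53  0.66 -0.61] 0.004610894390186564
lever_pad 0.8 [178.9, 313.3] [ 0.5085 -0.2069  0.048 ]
red 495 [ 0.5048 -0.2178  0.0479] [ 0.3087 -0.5022  0.0162] [ 0.8612 -0.017   0.0695]
unit xy pct [-0.1352 -0.0102  0.2971] [-0.3333 -0.0061  0.2625]
target unit +3mm in tool mm [  0.2 101.7   0.6]
scene cover 2443 ((513.3514404296875, -206.55416870117188), (184.20248413085938, 223.23475646972656), 77.26364135742188) 0.09677810372652586
red 25 [ 0.526  -0.2078  0.0496] [ 0.50317283 -0.21859242  0.04323527] [ 0.54600322 -0.19423054  0.05411536]
green 85 [0.5007 0.2231 0.0695] [0.4886539  0.20899297 0.06685505] [0.51452991 0.23711706 0.07270601]
side cover 3066 ((515.019775390625, -207.66249084472656), (183.2316436767578, 222.9612274169922), 77.174072265625) 0.09533258635082714
red 169 [ 0.5236 -0.2093  0.0494] [ 0.49445035 -0.2313513   0.02153288] [ 0.56234677 -0.175575    0.39890777]
green 64 [0.4995 0.2188 0.0679] [0.48602293 0.20630615 0.06539402] [0.51276907 0.23442709 0.07173936]
-0.02 78 0.0488
-0.01 39 0.0485
0.0 32 0.0488
0.01 63 0.0485
0.04 96 0.048
[413.4 100.6 111.3]
```

View pics/w3.png

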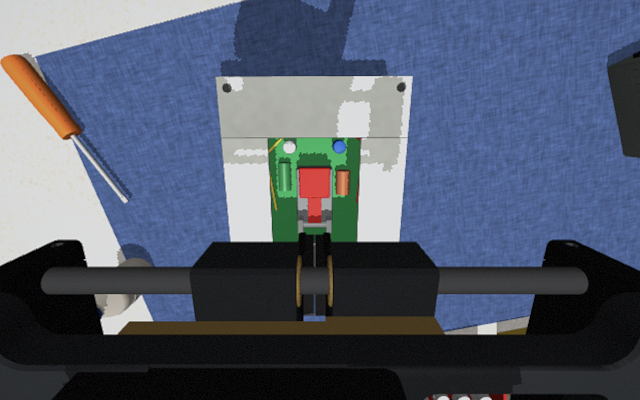

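The lever (pad at about 313,182) is level at z ≈ 48.5 mm, fully down, and the unit has not moved. Now to above the button.

Call:
send_rows(moves="0 34.4 0 9.3 0;0 34.4 0 9.3 0;0 34.4 0 9.3 0;0 34.4 0 9.3 0;0 34.4 0 9.3 0;0 34.4 0 9.3 0;0 34.4 0 9.3 0;0 34.4 0 9.3 0;0 34.4 0 9.3 0;0 34.4 0 9.3 0;0 34.4 0 9.3 0;0 34.4 0 9.3 0;0 0 0 0 0;0 0 30 0 0;0 0 30 0 0;0 0 30 0 0;0 0 20 0 0;0 0 10 0 0;0 0 0 0 0;0 0 0 0 0")

```text
time_s: 8.42
position: [0.5004, 0.2188, 0.1013]
tcp_rot: [[0.222, -0.001, -0.975], [0.975, -0.0, 0.222], [-0.0, -1.0, 0.001]]
force: [0.0, -0.7, 0.4]
opening: 0.006
```

```bash
python3 - <<'E'
from h import *
st=read_state();print(np.round(st["position"],4),np.round(st["force"],2))
p=capture("wrist");q=capture("side");s=capture("scene")
for c in(p,q,s):
    for m in mark_of(c,"start_top")[:1]:print(m["p"],m["pixel"],world(c,[int(m["pixel"][0])],[int(m["pixel"][1])],st).round(4))
z=lambda i,r,c:cv2.resize(i[r:r+80,c:c+120],(360,240),interpolation=cv2.INTER_CUBIC)
cv2.imwrite("pics/b.png",np.vstack([z(q["image"],130,220),z(s["image"],195,330),p["image"][60:300,140:500]]))
E
```

```text
[0.5004 0.2188 0.1013] [ 0.05 -0.66  0.45]
0.86 [225.5, 317.1] [[0.4982 0.2219 0.0675]]
0.56 [172.8, 284.9] [[0.5086 0.2161 0.068 ]]
0.39 [230.6, 392.6] [[0.4948 0.2164 0.0661]]
```

View pics/b.png

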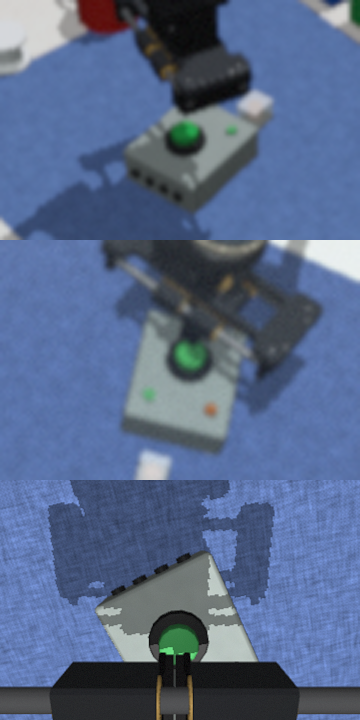

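The button (wrist crop at about 178,640) is directly under the tips; small correction and press.

Call:
send_rows(moves="0 1.3 10 1.8 0;0 0 10 0 0;0 0 8 0 0;0 0 4 0 0;0 0 3 0 0;0 0 2 0 0;0 0 2 0 0;0 0 1 0 0;0 0 0 0 0;0 0 0 0 0")

```text
time_s: 9.55
position: [0.4979, 0.2207, 0.0617]
tcp_rot: [[0.222, -0.002, -0.975], [0.975, -0.0, 0.222], [-0.001, -1.0, 0.002]]
force: [-3.8, -0.2, 4.4]
opening: 0.002
```

Call:
send_rows(moves="0 0 1 0 0;0 0 1 0 0;0 0 1 0 0;0 0 0 0 0;0 0 0 0 0")

```text
time_s: 9.97
position: [0.4982, 0.2207, 0.0611]
tcp_rot: [[0.222, -0.0, -0.975], [0.975, -0.0, 0.222], [-0.0, -1.0, 0.0]]
force: [-7.5, -1.5, 22.1]
opening: 0.008
```

Hard stop at z = 61.1 mm, about 6 mm in with 22 N. Release and move up.

Call:
send_rows(moves="0 0 0 0 0;0 0 0 0 0;0 0 -4 0 0;0 0 -6 0 0;0 0 -10 0 0;0 0 -20 0 0;0 0 -30 0 0;0 0 -35 0 0;0 0 -30 0 0;0 0 -20 0 0;0 0 0 0 0;0 0 0 0 0;0 0 0 0 0")

```text
time_s: 11.05
position: [0.4987, 0.2207, 0.2131]
tcp_rot: [[0.222, -0.0, -0.975], [0.975, -0.0, 0.222], [-0.0, -1.0, 0.0]]
force: [-0.6, 0.2, -0.7]
opening: 0.001
```

```bash
python3 fit.py; python3 w.py w4.png; python3 - <<'E'
from h import *
p=capture("scene");q=capture("side")
cv2.imwrite("pics/end.png",np.vstack([p["image"][100:350,100:520],q["image"][90:340,150:570]]))
E
```

```text
scene cover 2688 ((513.9847412109375, -205.64471435546875), (184.4182586669922, 222.71337890625), 77.01156616210938) 0.09686199503067709
11.1 [0.4982 0.2206 0.2125] [[0.222, -0.002, -0.975], [0.975, -0.0, 0.222], [-0.001, -1.0, 0.002]] [-0.66 -0.26  0.23] 0.007272529685802728
lever_pad 0.65 [201.2, 543.2] [0.5739 0.4784 0.0445]
start_top 0.59 [191.5, 316.4] [0.498  0.2231 0.0672]
red 433 [0.5688 0.5032 0.0947] [0.557  0.4705 0.042 ] [0.632  0.5445 0.0963]
unit xy pct [-0.1166 -0.1003 -0.0449] [0.6781 0.703  0.7511]
target unit +3mm in tool mm [-413.4   92.6 -113.6]Traceback (most recent call last):
  File "fit.py", line 14, in <module>
    fit("scene");fit("side")
    ~~~^^^^^^^^^
  File "fit.py", line 9, in fit
    q=W[red];print("red",len(q),q.mean(0).round(4) if len(q) else "",q.min(0),q.max(0))
                                                                     ~~~~~^^^
    return umr_minimum(a, axis, None, out, keepdims, initial, where)
ValueError: zero-size array to reduction operation minimum which has no identity
```

View pics/end.png

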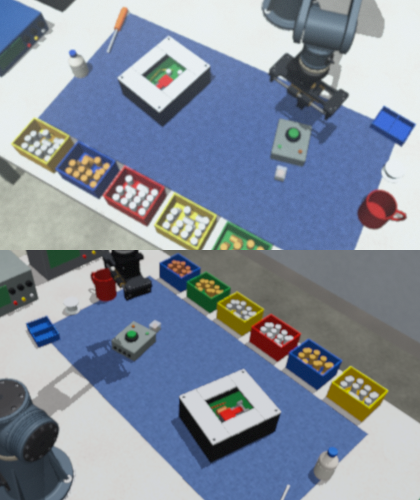

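The button is out again (top z = 67.2 mm) and everything stands where it was. I'll make one last lever check from the side camera, then hand in.

```bash
python3 - <<'E'
from h import *
q=capture("side");rr,cc=np.mgrid[0:400,0:640];W=world(q,rr,cc);im=q["image"].astype(int)
m=(im[...,2]>im[...,1]+60)&(im[...,2]>im[...,0]+60)&(np.hypot(W[...,0]-.514,W[...,1]+.207)<.025)&(q["z_map"]>0)
print(m.sum(),np.median(W[m],0).round(4),np.percentile(W[m][:,2],[10,90]))
if np.median(W[m][:,2])<.053: print(hand_in())
E
```

```text
144 [ 0.5138 -0.2079  0.0479] [0.04435892 0.05062358]
the job is handed in; nothing more can be done
None
```

I pressed the red reset lever fully down through the window, then pressed and released the green start button, and handed the job in at about 11 s of the 42 s allowed. The hand-in gave no verdict.

- **Lever:** it met its stop at z = 48.8 mm with 19.6 N. After I withdrew, the pad measured about 48 mm high and level, which is the fully-down height. A last check just before hand-in showed the same.
- **Start button:** it met its stop about 6 mm in with 22 N, and its top came back up to 67.2 mm after release.
- **Frame and surroundings:** I saw no sign of contact with the white frame; the fingers went in and out vertically near the middle of the window. The unit's measured position was unchanged to about 1 mm. I checked the other things only by eye in the last pictures, and none looked moved.
- **Robot at the end:** it was clear of everything, with the fingertips at z = 0.213 m.

One check failed: near the end, my color-threshold script found no red pixels in the scene image and stopped with an error. I confirmed the lever from the side camera instead, using a looser threshold. The networks' button positions also differed by up to about 10 mm between cameras, so I placed the press mainly from my green-pixel measurements and the wrist-camera reading.

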